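# Open the ratchet bar clamp off a dried glue-up

### The arm

A 6-joint arm with a two-finger parallel gripper is mounted at the origin on the work surface. World frame = base frame: x ahead of the robot, y to its left, z up, the work surface at z = 0. Lengths are in m, angles in rad, forces in N, time in s.
With the tool pointing down it reaches from about 0.325 to 0.85 m from the base axis. Payload 4.4 kg.
Tool frame: the origin (TCP) lies at the very end of the fingers, on their centre line; the grasp point (between the pads) lies behind it (manip.pinch_z is the z of the grasp point in the tool frame, in m); z points along the fingers, y is the line along which they close (so a half turn about z gives the same grasp; the last joint's range is limited). The gripper opens to 94 mm and grips with 3 to 60 N. Pads are 16 mm wide; open, the fingers measure 119 mm over their backs; the gripper's body (75 mm by 177 mm) begins 78 mm behind the grasp point.
Start: joints at [1.004, 0.207, 1.542, -0, 1.393, -0.15], TCP at [0.232, 0.526, 0.205] pointing down, gripper open.
Joint ranges: [-2.73, 2.73], [-0.86, 2.22], [0.23, 2.46], [-1.11, 4.25], [0.08, 2.63], [-2.82, 2.82]. Speed limits (rad/s): [2.79, 2.79, 3.14, 3.14, 3.14, 3.14].

### API

Orientations are given as [roll, pitch, yaw] about the fixed x, y, z axes, in that order (R = Rz(yaw) Ry(pitch) Rx(roll)).
In Python, from cell import manip, optics gives the robot as it stands. The module is installed in compiled form; this text tells all that it offers.
- The arm moves only by the tool drive_tool, never from a script. Its argument "deltas" is a list of rows, each a list of 3 entries, a list of its own where there are three numbers: the opening in per cent of the stroke, from 0 (shut) to 100 (fully open), then the shift along the tool's x, y, z in cm, then the turn, a rotation vector about the tool's x, y, z in rad. In form: [[claw, [x, y, z], [wx, wy, wz]], ...]. A call has 1 to 8 rows; each row is the pose to reach, as a shift and turn from the pose commanded when the call began, along the tool's axes at that moment; what a row does not reach only later rows make up. A row lasts 1/8 s, in which the tool goes at most 62.5 mm and 10.7 degrees, less where a joint would pass 70% of its speed; a pose out of reach is approached as far as the arm can. A call with a gripper value outside its range is refused whole. The fingers move at their own pace and stop on an object; "squeeze" is the grip in N (left out, the last holds). Time passes only in rows, so rows that repeat a pose let the fingers close. It gives the time, the measured TCP pose, the force, the opening and the grip force at its end, in the units of the state.
- manip.observe(): the state, without advancing time (a new reading comes with each control period).
- optics.read_camera(name): name is "side" or "top"; returns the picture (420x560x3 uint8, red, green, blue); there is no depth.
- optics.camera_params(name): a dict with "fx", "fy", "cx", "cy" (pixels), "dist" ([k1, k2, p1, p2, k3] as OpenCV has them; the pictures are not rectified), "pose" (4x4, takes a point from camera to world coordinates). Camera axes: x right, y up, looking along -z (the intrinsics and any distortion apply to the point x, -y, -z); pixel columns grow to the right and rows downward; lengths in m; the calibration is good to about 2 mm. A picture is of the moment at which its call begins. camera_params takes no time and is no camera call.
- manip.job_done(): hands the job in; it is judged then, once.
The state is a dict: "clock": time; "qpos": joint angles; "qd": joint speeds; "joint_torque": joint torques, N m; "eef_pos": TCP position; "ee_rot": TCP orientation; "wrist_force": force on the tool from outside, world axes, zero at the start; "moment": the same for the moment, N m; "width": finger opening in m; "finger_force": force on a finger pad.
Only numpy, scipy, OpenCV 4.12 (cv2) and the standard library are available. Lean on these libraries where they do the work, as an engineer would, in place of code of your own. Each camera call takes 0.05 s, during which the arm holds its last target. There are 200 camera calls.

### The job

The glue in the wooden wheel block is dry and the clamp's screw is already slack, so open the bar clamp fully. With the fingertips, press down the orange release lever on the blue sliding jaw and, keeping it pressed, push the jaw back along its bar, away from the block, until it meets the end stop, then let go so that the lever springs up and the ratchet locks. Grip and lift nothing, and leave the block and the other things on the bench where they are.

Things in the scene. Friction and masses are not known exactly. Their poses are not given: they have to be found in the camera images.
- clamp: Bar clamp screwed to the bench; place and heading vary. Origin on the bench under the bar's centre line; y runs along the bar in the opening direction (block to end stop), x across, z up. Aluminium bar 24 wide, top 42 above the bench, ratchet teeth of 8 pitch, 3.5 high on it. Blue fixed head with slack screw (112 high) at y -306 to -286; blue end stop (44 wide, 45 high) at y +75 to +95.
- jaw (a joint): Travel of the blue sliding jaw in m along the clamp's +y: 0 = 4 mm from the block, 0.140 = fully open against the end stop. About 3 N of friction with the release pressed; with it up, the ratchet blocks opening and the jaw can only click towards the block. Jaw 43 wide, 85 long along the bar; its upright (first 18 mm behind the working face) is 112 high, its cheeks 52.
- release (a joint): Angle in rad of the orange release lever: 0 = up, pawl in the teeth; 0.24 = bottomed. The pawl is clear of the teeth from about 0.14. Spring return: about 3 N at the pad to start, 7 N at the bottom. The pad sinks about 11 mm in all (clear of the teeth after 7) and moves about 7 mm towards the end stop as it sinks. Pushing the jaw before the pawl is lifted binds it.
- release_pad (a point): Middle of the top face of the lever's thumb pad, on the jaw's centre line, 88 mm behind (+y of) the jaw's working face, about 72 mm above the bench when up; moves with jaw and lever. Pad 32 wide across the bar, 34 long along it; its +y end is turned up 8 mm as a lip a fingertip can push against. 65 mm of open space between pad centre and the jaw's upright.
- jaw_face (a point): Centre of the sliding jaw's black working face that looks at the block (clamp -y), 83 mm above the bench.
- block_center (a point): Centre of the glued wooden wheel block (loose, about 0.55 kg, 160 across the bar, 100 along the bar, 68 high, with a tyre slot on top), resting on the bar and bearers with its underside 42 mm above the bench. To be left alone.
- glue_center (a point): Half-way up a loose white glue bottle with orange nozzle, 54 diameter, 140 high, standing beyond the bar. To be left alone.
- tube_box_center (a point): Centre of a loose white and blue inner-tube carton, 45 x 68 x 85 high, standing on the near side of the bar. To be left alone.
- driver: Loose screwdriver with red handle, about 180 long, lying on the bench beyond the bar; origin on its underside, x axis along it. To be left alone.

How it is judged:
By the outcome, as a careful person would: the job done as asked, in the order asked, and still so for the second after the job is handed in, with the robot touching nothing.
It also fails if it takes over 32 s, if anything falls off the work surface, if the arm or the gripper's body presses on something with over 40 N, if the wrist force passes 120 N, or if a joint passes its speed limit or range.

## Working session

There is one attempt and no reset: what is moved stays moved. The work goes in short steps, Python scripts to look and compute and a tool call to move; the robot and the scene stay as the last step left them, time stands still between calls to the robot, and variables do not carry over. Pictures are saved under pics/ and viewed, at most 10 in all, crops included, and the job is handed in when it is done.

Besides the shell and the picture viewer there is one more tool, called after "Request:" by a JSON object that holds its "api" and its "payload", one argument or row to a line. drive_tool: Moves the arm, as the interface text tells. Its arguments: {"type":"object","properties":{"deltas":{"type":"array","items":{"type":"array"}},"squeeze":{"type":"number"}},"required":["deltas"]}

```bash
mkdir -p pics; cat > h.py <<'E'
import numpy as np, cv2
from cell import manip, optics
def snap(n,f):
    im=optics.read_camera(n); cv2.imwrite(f'pics/{f}.png',im[:,:,::-1]); return im
def K(n):
    p=optics.camera_params(n); return p,np.array([[p['fx'],0,p['cx']],[0,p['fy'],p['cy']],[0,0,1]]),np.array(p['dist']),np.array(p['pose'])
def ray(n,uv):
    p,k,d,T=K(n); q=cv2.undistortPoints(np.array([[uv]],float),k,d)[0,0]
    return T[:3,3],T[:3,:3]@np.array([q[0],-q[1],-1])
def onz(n,uv,z):
    o,r=ray(n,uv); return o+r*(z-o[2])/r[2]
def proj(n,P):
    p,k,d,T=K(n); c=(np.atleast_2d(P)-T[:3,3])@T[:3,:3]
    return cv2.projectPoints(c*[1,-1,-1],np.zeros(3),np.zeros(3),k,d)[0][:,0]
E
python3 - <<'E'
from h import *
for n in('top','side'):
    snap(n,n+'0'); print(n,K(n)[3].round(2).tolist())
print(manip.observe()['eef_pos'],manip.observe()['ee_rot'],manip.pinch_z)
E
```

```text
top [[-0.0, 1.0, -0.05, 0.53], [-1.0, -0.0, -0.0, 0.1], [-0.01, 0.05, 1.0, 1.19], [0.0, 0.0, 0.0, 1.0]]
side [[-1.0, 0.05, -0.03, 0.54], [-0.06, -0.69, 0.72, 0.74], [0.02, 0.72, 0.69, 0.67], [0.0, 0.0, 0.0, 1.0]]
[0.23187136 0.52540182 0.20443301] [-3.13961659e+00 -2.68843327e-04  2.72584913e+00] -0.0188
```

View pics/top0.png

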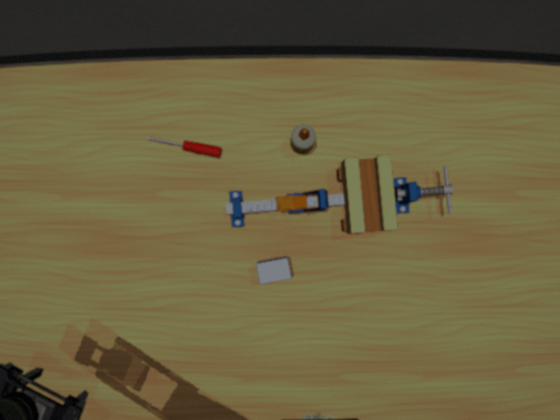

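View pics/side0.png

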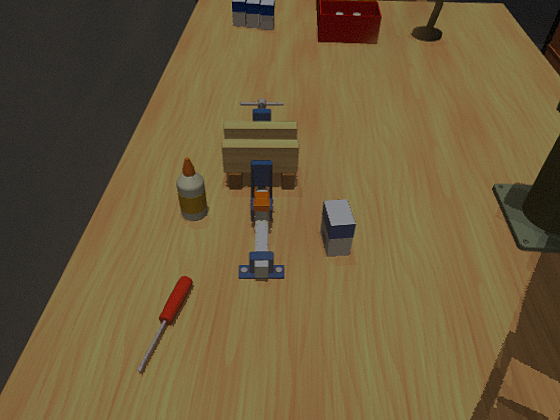

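The top view shows the bar running left to right: end stop at about (237,208), orange pad (293,203), blue upright (320,200) and block (370,195). In the side view the pad is at (262,200) and the end stop at (262,265). The bottle is at (190,195) and the carton at (338,228).

```bash
python3 - <<'E'
from h import *
for n,box in(('top',(270,185,335,220)),('side',(245,180,280,220))):
    im=cv2.imread(f'pics/{n}0.png'); hsv=cv2.cvtColor(im,cv2.COLOR_BGR2HSV)
    m=cv2.inRange(hsv,(5,170,90),(18,255,255)); k=np.zeros_like(m); x0,y0,x1,y1=box; k[y0:y1,x0:x1]=1; m*=k
    N,l,s,c=cv2.connectedComponentsWithStats(m)
    for i in range(1,N):
        if s[i,4]>15: print(n,s[i],c[i],onz(n,c[i],.074))
    x=max(0,x0-60);cv2.imwrite(f'pics/{n}c.png',cv2.resize(im[y0-30:y1+80,x0-60:x1+80],None,fx=3.5,fy=3.5,interpolation=cv2.INTER_CUBIC))
# bar axis via end stop and fixed head
im=cv2.imread('pics/top0.png');hsv=cv2.cvtColor(im,cv2.COLOR_BGR2HSV)
m=cv2.inRange(hsv,(100,120,40),(125,255,255))
N,l,s,c=cv2.connectedComponentsWithStats(m)
for i in range(1,N):
    if s[i,4]>25: print('blue',s[i],c[i].round(1),onz('top',c[i],.045).round(4))
E
```

```text
top [277 195  30  16 372] [291.02419355 202.52419355] [0.59716462 0.06652576 0.074     ]
side [254 187  16  19 226] [261.23451327 198.10619469] [0.60046502 0.0677235  0.074     ]
blue [394 178  12  10  59] [399.4 182.6] [ 0.6433 -0.1791  0.045 ]
blue [405 183  16  18 193] [413.  191.3] [ 0.6235 -0.2099  0.045 ]
blue [318 190   9  19 137] [322.3 198.9] [ 0.607 -0.004  0.045]
blue [230 192  14  34 247] [236.5 208.7] [0.5855 0.1873 0.045 ]
blue [396 201  12  12  69] [401.2 206.3] [ 0.5898 -0.1822  0.045 ]
```

View pics/topc.png

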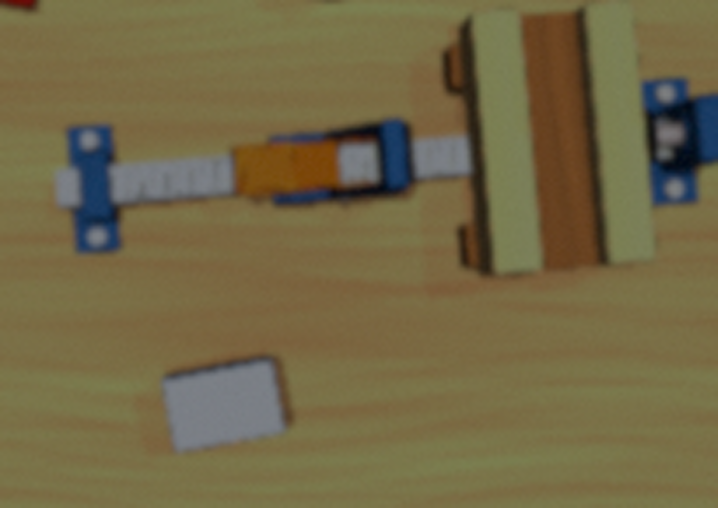

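View pics/sidec.png

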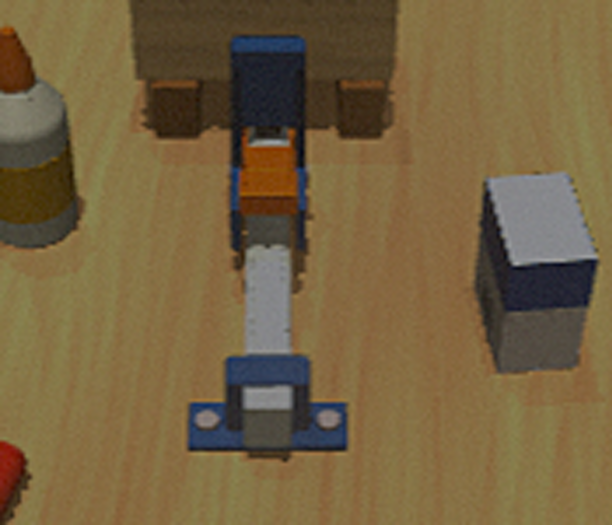

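The crops show the orange pad as the left half of the lever, spanning roughly px 276–293 of the top image at row 203.5. The upright's working face is at about px 327.7, row 199.

```bash
python3 - <<'E'
from h import *
a=np.array([.5855,.1873]);b=np.array([.6166,-.1807]);u=(a-b)/np.linalg.norm(a-b);print('u',u,np.arctan2(u[1],u[0]))
O=a-.085*u
f=onz('top',(327.7,199),.112)[:2]; print('face y_c',(f-O)@u,'pad from face',O+u*((f-O)@u+.088))
l=onz('top',(276.6,204),.08)[:2]; print('lip end y_c',(l-O)@u,'pad from lip',O+u*((l-O)@u-.017))
# side view: bottom/top edges of pad (lip top row ~ crop 197/3.5+150)
for r in (165,197,213): 
    q=onz('side',(185+268/3.5,150+r/3.5),.078 if r>190 else .072);print(r,q,(q[:2]-O)@u)
p=(f+u*.088+l-.017*u)/2; p=O+u*((p-O)@u); print('pad',p)
s=manip.observe();e=np.array(s['eef_pos']);y=s['ee_rot'][2]
d=p-e[:2];print('tool shift',d@[np.cos(y),np.sin(y)],d@[np.sin(y),-np.cos(y)],'turn',y-np.arctan2(u[1],u[0]))
E
```

```text
u [-0.08421068  0.99644797] 1.655106859492871
face y_c -0.11259161734016589 pad from face [0.59472879 0.07809766]
lip end y_c -0.004815906520876054 pad from lip [0.59449504 0.08086351]
165 [0.6002375  0.06259347 0.072     ] -0.040504620248690504
197 [0.5975267  0.09541682 0.078     ] -0.007569582256281549
213 [0.59649281 0.10802827 0.078     ] 0.005084136967624353
pad [0.59461191 0.07948058]
tool shift -0.5119352769919082 -0.2614359058155412 turn 1.0707422714704937
```

Request:
{"api": "drive_tool", "payload": {
  "deltas": [
    [0,[-51.4,-26.0,2],[0,0,1.071]],
    [0,[-51.4,-26.0,2],[0,0,1.071]],
    [0,[-51.4,-26.0,2],[0,0,1.071]],
    [0,[-51.4,-26.0,2],[0,0,1.071]],
    [0,[-51.4,-26.0,2],[0,0,1.071]],
    [0,[-51.4,-26.0,2],[0,0,1.071]],
    [0,[-51.4,-26.0,2],[0,0,1.071]],
    [0,[-51.4,-26.0,2],[0,0,1.071]]
  ]
}}

```text
clock: 1.1
eef_pos: [0.5498, 0.1378, 0.1876]
ee_rot: [-3.141, -0.0, 1.655]
wrist_force: [1.3, 0.4, 0.1]
width: 0.0172
finger_force: 0.0
```

Request:
{"api": "drive_tool", "payload": {
  "deltas": [
    [0,[0,0,0],[0,0,0]],
    [0,[0,0,0],[0,0,0]]
  ]
}}

```text
clock: 1.35
eef_pos: [0.5483, 0.1396, 0.1874]
ee_rot: [-3.14, -0.001, 1.654]
wrist_force: [-0.6, 0.8, 0.1]
width: 0.0004
finger_force: 0.0
```

Request:
{"api": "drive_tool", "payload": {
  "deltas": [
    [0,[-6.4,4.3,0],[0,0,0]],
    [0,[-6.4,4.3,4],[0,0,0]],
    [0,[-6.4,4.3,8.5],[0,0,0]],
    [0,[-6.4,4.3,8.5],[0,0,0]],
    [0,[-6.4,4.3,8.5],[0,0,0]]
  ]
}}

```text
clock: 1.98
eef_pos: [0.5977, 0.0808, 0.1046]
ee_rot: [3.14, -0.0, 1.657]
wrist_force: [0.8, -0.0, 0.5]
width: 0.0005
finger_force: 0.0
```

```bash
python3 - <<'E'
from h import *
print(manip.observe()['eef_pos'])
a=snap('side','s1')
c=a[130:300,180:370,::-1]; cv2.imwrite('pics/s1c.png',cv2.resize(c,None,fx=3.5,fy=3.5,interpolation=cv2.INTER_CUBIC))
e=manip.observe()['eef_pos'];print(proj('side',[e,[.5965,.0795,.072]]))
E
```

```text
[0.59765485 0.08082223 0.10461656]
[[261.61117723 190.05713162]
 [262.79130094 203.04237193]]
```

View pics/s1c.png

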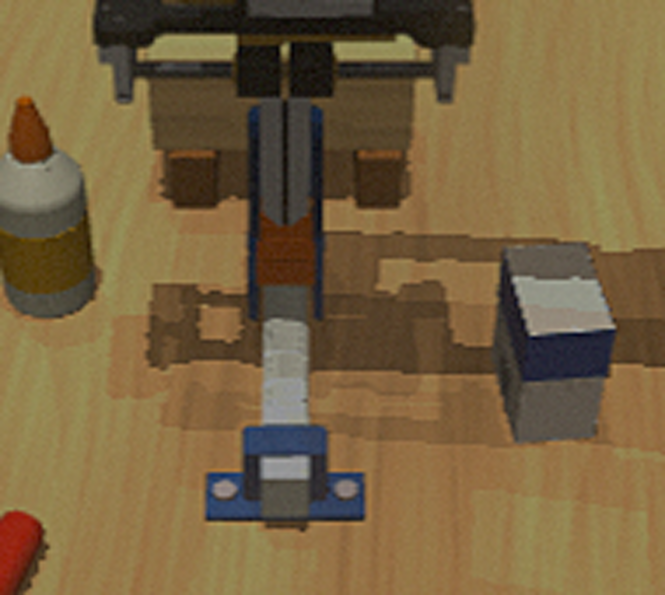

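The picture shows the closed fingers at (287,210) in the crop, above the pad at (286,250). They are centred across the bar, so I descend onto the pad.

Request:
{"api": "drive_tool", "payload": {
  "deltas": [
    [0,[0,0,2.0],[0,0,0]],
    [0,[0,0,2.9],[0,0,0]],
    [0,[0,0,3.3],[0,0,0]],
    [0,[0,0,3.5],[0,0,0]],
    [0,[0,0,3.5],[0,0,0]]
  ]
}}

```text
clock: 2.65
eef_pos: [0.5974, 0.0797, 0.0685]
ee_rot: [3.141, -0.0, 1.655]
wrist_force: [-1.4, 1.5, 3.9]
width: 0.0006
finger_force: 2.0
```

Request:
{"api": "drive_tool", "payload": {
  "deltas": [
    [0,[0.1,0,0.2],[0,0,0]],
    [0,[0.25,0,0.4],[0,0,0]],
    [0,[0.35,0,0.6],[0,0,0]],
    [0,[0.45,0,0.75],[0,0,0]],
    [0,[0.45,0,0.75],[0,0,0]]
  ]
}}

```text
clock: 3.28
eef_pos: [0.5974, 0.0832, 0.0611]
ee_rot: [3.141, 0.002, 1.655]
wrist_force: [-2.0, 0.1, 6.1]
width: 0.0004
finger_force: 3.1
```

Request:
{"api": "drive_tool", "payload": {
  "deltas": [
    [0,[0.05,0,0.1],[0,0,0]],
    [0,[0.1,0,0.2],[0,0,0]],
    [0,[0.1,0,0.2],[0,0,0]]
  ]
}}

```text
clock: 3.65
eef_pos: [0.5974, 0.0835, 0.0601]
ee_rot: [3.141, 0.003, 1.655]
wrist_force: [-3.9, -1.4, 10.4]
width: 0.0003
finger_force: 5.4
```

Request:
{"api": "drive_tool", "payload": {
  "deltas": [
    [0,[0.2,0,0],[0,0,0]],
    [0,[0.5,0,0],[0,0,0]],
    [0,[0.8,0,0],[0,0,0]],
    [0,[1.1,0,0],[0,0,0]],
    [0,[1.4,0,0],[0,0,0]],
    [0,[1.7,0,0],[0,0,0]],
    [0,[2.0,0,0],[0,0,0]],
    [0,[2.0,0,0],[0,0,0]]
  ]
}}

```text
clock: 4.65
eef_pos: [0.5959, 0.1032, 0.0602]
ee_rot: [3.141, 0.003, 1.655]
wrist_force: [-3.4, -2.2, 10.5]
width: 0.0006
finger_force: 5.2
```

```bash
python3 - <<'E'
from h import *
a=snap('side','s2')
c=a[130:300,180:370,::-1]; cv2.imwrite('pics/s2c.png',cv2.resize(c,None,fx=3.5,fy=3.5,interpolation=cv2.INTER_CUBIC))
E
```

```text
(no output)
```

View pics/s2c.png

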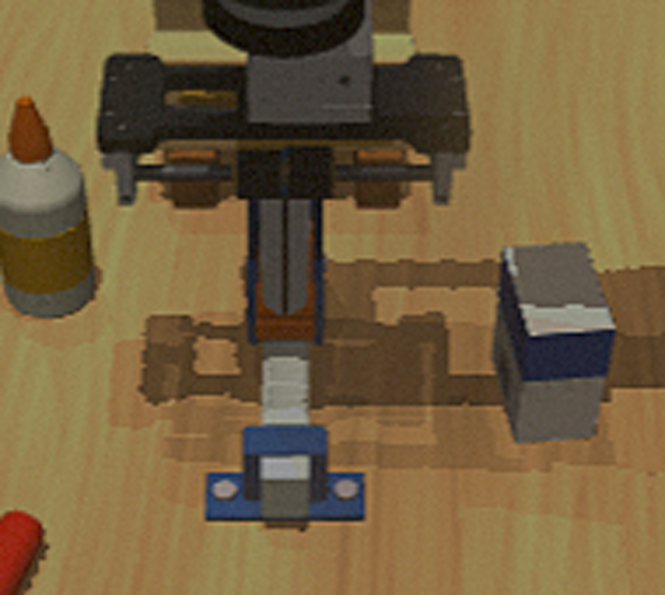

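The jaw is moving: its rear edge went from row 318 to 340 in the crop, and the fingertip sits on the pressed pad behind the lip. I keep pushing.

Request:
{"api": "drive_tool", "payload": {
  "deltas": [
    [0,[0.4,0,0],[0,0,0]],
    [0,[0.9,0,0],[0,0,0]],
    [0,[1.4,0,0],[0,0,0]],
    [0,[1.9,0,0],[0,0,0]],
    [0,[2.4,0,0],[0,0,0]],
    [0,[2.9,0,0],[0,0,0]],
    [0,[3.4,0,0],[0,0,0]],
    [0,[3.8,0,0],[0,0,0]]
  ]
}}

```text
clock: 5.7
eef_pos: [0.5929, 0.1409, 0.0601]
ee_rot: [3.14, 0.004, 1.655]
wrist_force: [-2.5, -3.1, 10.2]
width: 0.0008
finger_force: 5.0
```

Request:
{"api": "drive_tool", "payload": {
  "deltas": [
    [0,[0.4,0,0],[0,0,0]],
    [0,[0.8,0,0],[0,0,0]],
    [0,[1.2,0,0],[0,0,0]],
    [0,[1.6,0,0],[0,0,0]],
    [0,[2.0,0,0],[0,0,0]],
    [0,[2.4,0,0],[0,0,0]],
    [0,[2.8,0,0],[0,0,0]],
    [0,[3.2,0,0],[0,0,0]]
  ]
}}

```text
clock: 6.7
eef_pos: [0.5904, 0.1728, 0.0602]
ee_rot: [3.14, 0.003, 1.655]
wrist_force: [-3.4, -3.6, 9.9]
width: 0.0006
finger_force: 4.9
```

Request:
{"api": "drive_tool", "payload": {
  "deltas": [
    [0,[0.2,0,0],[0,0,0]],
    [0,[0.4,0,0],[0,0,0]],
    [0,[0.6,0,0],[0,0,0]],
    [0,[0.8,0,0],[0,0,0]],
    [0,[1.0,0,0],[0,0,0]],
    [0,[1.2,0,0],[0,0,0]],
    [0,[1.2,0,0],[0,0,0]]
  ]
}}

```text
clock: 7.58
eef_pos: [0.5894, 0.1851, 0.0602]
ee_rot: [3.14, 0.003, 1.655]
wrist_force: [-2.8, -3.0, 10.5]
width: 0.0006
finger_force: 4.9
```

Request:
{"api": "drive_tool", "payload": {
  "deltas": [
    [0,[0.2,0,0],[0,0,0]],
    [0,[0.4,0,0],[0,0,0]],
    [0,[0.5,0,0],[0,0,0]],
    [0,[0.6,0,0],[0,0,0]],
    [0,[0.6,0,0],[0,0,0]]
  ]
}}

```text
clock: 8.2
eef_pos: [0.5898, 0.1905, 0.0599]
ee_rot: [3.138, 0.004, 1.655]
wrist_force: [-0.2, -4.3, 7.7]
width: 0.0004
finger_force: 3.4
```

```bash
python3 - <<'E'
from h import *
a=snap('side','s3')
c=a[150:320,180:370,::-1]; cv2.imwrite('pics/s3c.png',cv2.resize(c,None,fx=3.5,fy=3.5,interpolation=cv2.INTER_CUBIC))
E
```

```text
(no output)
```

View pics/s3c.png

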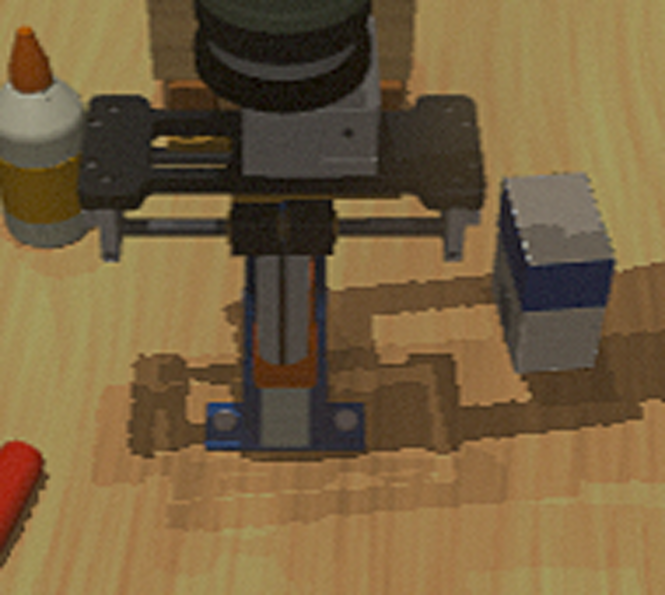

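The jaw's rear now overlaps the end stop (crop row ~390), and the change in force suggests the finger has started to slip. I push on to the lip to confirm hard contact.

Request:
{"api": "drive_tool", "payload": {
  "deltas": [
    [0,[0.2,0,0],[0,0,0]],
    [0,[0.4,0,0],[0,0,0]],
    [0,[0.5,0,0],[0,0,0]],
    [0,[0.6,0,0],[0,0,0]],
    [0,[0.6,0,0],[0,0,0]]
  ]
}}

```text
clock: 8.88
eef_pos: [0.5897, 0.1931, 0.0596]
ee_rot: [3.138, 0.01, 1.655]
wrist_force: [0.5, -11.5, 6.9]
width: 0.0007
finger_force: 6.8
```

Request:
{"api": "drive_tool", "payload": {
  "deltas": [
    [0,[0.1,0,-0.3],[0,0,0]],
    [0,[0.1,0,-0.7],[0,0,0]],
    [0,[0.1,0,-1.2],[0,0,0]],
    [0,[0.0,0,-2.0],[0,0,0]],
    [0,[0,0,-4.0],[0,0,0]],
    [0,[0,0,-8.0],[0,0,0]],
    [0,[0,0,-12.0],[0,0,0]],
    [0,[0,0,-12.0],[0,0,0]]
  ]
}}

```text
clock: 9.88
eef_pos: [0.5905, 0.1986, 0.1824]
ee_rot: [3.133, -0.0, 1.654]
wrist_force: [-0.3, -0.6, 0.4]
width: 0.0004
finger_force: 0.0
```

Request:
{"api": "drive_tool", "payload": {
  "deltas": [
    [0,[5,-5,0],[0,0,0]],
    [0,[10,-10,0],[0,0,0]],
    [0,[15,-14,0],[0,0,0]],
    [0,[20,-16,0],[0,0,0]],
    [0,[20,-16,0],[0,0,0]],
    [0,[20,-16,0],[0,0,0]]
  ]
}}

```text
clock: 10.62
eef_pos: [0.4104, 0.3839, 0.177]
ee_rot: [-3.14, 0.002, 1.656]
wrist_force: [-0.5, -0.5, -0.3]
width: 0.0003
finger_force: 0.0
```

```bash
python3 - <<'E'
from h import *
a=snap('side','s4'); t=snap('top','t4')
r=lambda c:cv2.resize(c[:,:,::-1],(390,400),interpolation=cv2.INTER_CUBIC)
cv2.imwrite('pics/f4.png',np.hstack([r(a[150:300,180:326]),r(t[150:250,215:312])]))
u=np.array([-.0842,.99645]);O=np.array([.5855,.1873])-.085*u
hsv=cv2.cvtColor(t,cv2.COLOR_RGB2HSV);m=cv2.inRange(hsv,(5,170,90),(18,255,255));m[:185]=0;m[225:]=0;m[:,:215]=0;m[:,312:]=0
ys,xs=np.nonzero(m);print(xs.min(),xs.max(),ys.mean())
q=onz('top',(xs.min(),ys.mean()),.08);print('lip y_c',(q[:2]-O)@u)
E
```

```text
230 259 206.29909365558913
lip y_c 0.09602755981494512
```

View pics/f4.png

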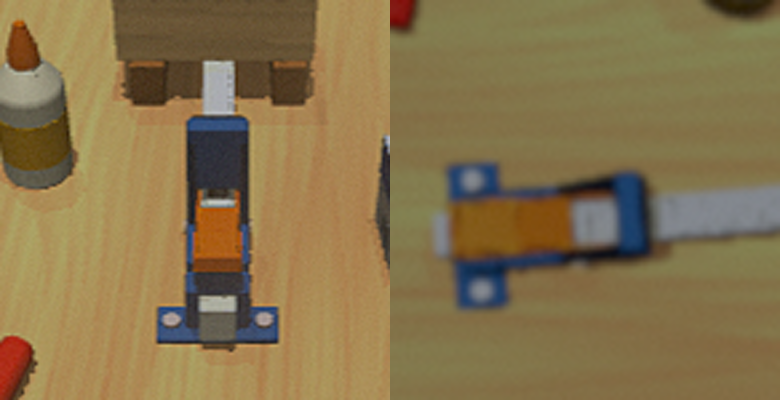

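The picture shows the jaw against the end stop, with the lever sprung up and its lip at y≈96 mm (95 expected). The block, bottle and carton are in place, so I hand in.

```bash
python3 -c "
from cell import manip
print(manip.job_done())"
```

```text
the job is handed in; nothing more can be done
None
```

The bar clamp is fully open: the jaw is against the end stop, the release lever is back up, nothing else was touched, and the job was handed in at about 10.7 s.

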